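# Turn the air pump's flywheel just past compression

## Robot

A 6-joint arm with a two-finger parallel gripper is mounted at the origin on the work surface. World frame = base frame: x ahead of the robot, y to its left, z up, the work surface at z = 0. Lengths are in mm, angles in rad, forces in N, time in s.
With the tool pointing down it reaches from about 275 to 1000 mm from the base axis. Payload 8.4 kg.
Tool frame: the origin (TCP) lies on the centre line of the jaws, within the pads' length; the fingertips stand 25 mm ahead of it and the grasp point (between the pads) lies 6 mm ahead of it; z points along the fingers, x is the direction in which the jaws open and shut, and the axes are right-handed (so a half turn about z gives the same grasp; the last joint's range is limited). The gripper opens to 85 mm and grips with 20 to 120 N. Pads are 22 mm wide; open, the fingers measure 114 mm over their backs; the gripper's body (76 mm by 85 mm) begins 54 mm behind the grasp point. The pads swing forward as they close: fully open they stand 13 mm farther back than shut.
Start: joints at [1.314, 0.353, 1.633, -0, 1.155, -0.002], TCP at [157.531, 604.824, 256.281] pointing down, gripper open.
Joint ranges: [-2.63, 2.63], [-0.92, 2.1], [0.06, 2.66], [-1.3, 4.44], [0, 2.69], [-3.02, 3.02]. Speed limits (rad/s): [2.22, 2.22, 2.79, 3.14, 3.14, 3.14].

## Interface

Orientations are given as [roll, pitch, yaw] about the fixed x, y, z axes, in that order (R = Rz(yaw) Ry(pitch) Rx(roll)).
In Python, from rig import r gives the robot as it stands. The module is installed in compiled form; this text tells all that it offers.
- The arm moves only by the tool jog_arm, never from a script. Its argument "deltas" is a list of rows, each an object with "gripper": the gripper command: -1 is fully open, 1 is shut, values between are in proportion; "translation": the shift along the world's x, y, z in units of 10 cm (1.0 is 10 cm), a list of three; "dr": the turn, a rotation vector about the world's x, y, z in units of pi/2 rad (1.0 is pi/2 rad), a list of three. In form: [{"gripper": gripper, "translation": [x, y, z], "dr": [wx, wy, wz]}, ...]. A call has 1 to 12 rows; each row shifts and turns the commanded pose from where the row before left it; what a row does not reach is not made up. A row lasts 1/12 s, in which the tool goes at most 41.7 mm and 7.16 degrees, less where a joint would pass 70% of its speed; a pose out of reach is approached as far as the arm can. A call with a number of a shift or a turn outside -1 to 1 is refused whole. A call with a gripper value outside its range is refused whole. The fingers move at their own pace and stop on an object; "squeeze" is the grip in N (left out, the last holds). Time passes only in rows, so rows that do not move let the fingers close. It gives the time, the measured TCP pose, the force and the opening at its end, in the units of the state.
- r.sense(): the state, without advancing time (a new reading comes with each control period).
- r.grab_frame(name): name is "scene" or "top"; returns the picture (480x640x3 uint8, blue, green, red); there is no depth.
- r.calibration(name): a dict with "mtx" (3x3 intrinsics, pixels), "world_from_camera" (4x4, takes a point from camera to world coordinates). Camera axes: x right, y down, z forward; pixel columns grow to the right and rows downward; lengths in mm; the calibration is good to about 2 mm. A picture is of the moment at which its call begins. calibration takes no time and is no camera call.
- r.sign_off(): hands the job in, once; it reports no verdict.
The state is a dict: "clock": time; "qpos": joint angles; "qvel": joint speeds; "joint_efforts": joint torques, N m; "eef_pos": TCP position; "tcp_rot": TCP orientation; "contact_force": force on the tool from outside, world axes, zero at the start; "wrist_torque": the same for the moment, N m; "opening": opening from 0.0 (shut) to 1.0 (fully open).
Only numpy, scipy, OpenCV 4.12 (cv2) and the standard library are available. Lean on these libraries where they do the work, as an engineer would, in place of code of your own. Each camera call takes 0.05 s, during which the arm holds its last target. There are 200 camera calls.

## Task

The little air pump for blowing dust out of computers has stopped before its compression stroke and will not start like that. Turn its flywheel clockwise by the crank knob, up through the stiffening compression, and stop just past the peak, with the fixed pointer standing over the raised pad on the rim; do not carry the wheel well beyond the pad. Let go and leave it at rest there; do not turn the cable reel that stands nearby.

Things in the scene. Friction and masses are not known exactly. Their poses are not given: they have to be found in the camera images.
- compressor: Air pump fixed on the bench; finned aluminium cylinder along its +x, ending 167 mm out. Origin: shaft axis at bench level, z up. On top a level dark steel flywheel, 180 mm across, top face 150 mm above the bench, hub nut to 156. A fixed steel pointer 6 mm wide points at the rim from the +x side, tip 96 mm from the axis, top at 156 mm.
- flywheel (a joint): Wheel angle, rad, clockwise from above. 1.50: peak of compression. The raised steel pad on the rim (6 mm high, 72 to 89 mm from the axis) is under the pointer's line from 1.54 to 2.00, its middle at 1.77. Starts at -0.4 to 0.3. Stiff: stays where left. Push at the knob: 7 N, rising to 12 N at 1.0, 7 N at 1.5, 1 to 2 N at 2.0.
- flywheel_knob (a point): Upright round black crank knob on the flywheel, 26 mm thick, 55 mm high (153 to 208 mm above the bench), 68 mm from the shaft; point on its axis, 183 mm above the bench. It spins freely on its pin: hold it and lead it round without turning the hand. At wheel angle q it stands at (pi + 1.5 - q) counterclockwise from the pump's +x (at 1.5 opposite the pointer).
- reel_knob (a point): Mid-height of the knob (26 mm thick, 50 mm high, 64 mm from the axis, this point 177 mm above the bench) of a grey plastic cable reel: two 170 mm flanges on a drum on a low stand, top 150 mm above the bench. Turns easily; leave it alone. Reel and pump may be either way round, left or right, axes about 400 mm or more apart.

How it is judged (in metres and radians):
At the end, for the whole second after the job is handed in: The flywheel rests just past the compression peak, its angle between 1.50 and 2.04 rad (pointer over the raised pad, which spans 1.54 to 2.00), turning slower than 0.05 rad/s (value of joint flywheel between 1.5 and 2.04 rad and velocity of joint flywheel between -0.05 and 0.05 rad/s); the robot touches nothing.
It fails at once if the flywheel is carried well beyond the pad (angle over 2.35 rad) (value of joint flywheel above 2.35 rad).
It fails at once if the cable reel is turned (its knob moves more than 20 mm) (distance of reel_knob from where it was at the start of the episode above 0.02 m).
It also fails if it takes over 38 s, if anything falls off the work surface, if the arm or the gripper's body presses on something with over 40 N, if the wrist force passes 120 N, or if a joint passes its speed limit or range.

## Working session

There is one attempt and no reset: what is moved stays moved. The work goes in short steps, Python scripts to look and compute and a tool call to move; the robot and the scene stay as the last step left them, time stands still between calls to the robot, and variables do not carry over. Pictures are saved under pics/ and viewed, about 8 in all and at most 12, crops included, and the job is handed in when it is done.

Besides the shell and the picture viewer there is one more tool, called as name(argument=value, ...), one argument or row to a line, values as JSON. jog_arm: Moves the arm, as the interface text tells. Shifts and turns lie within -1 to 1; 1 stands for 10 cm of shift or pi/2 rad of turn. Its arguments: {"type":"object","properties":{"deltas":{"type":"array"},"squeeze":{"type":"number"}},"required":["deltas"]}

```bash
mkdir -p pics
python3 - <<'E'
from rig import r
import cv2
for n in("scene","top"):
    cv2.imwrite(f"pics/{n}0.png",r.grab_frame(n)); c=r.calibration(n); print(c)
s=r.sense();print(s)
E
```

```text
{'mtx': array([[452.48000606,   0.        , 315.03267157],
       [  0.        , 452.48000606, 241.05961849],
       [  0.        ,   0.        ,   1.        ]]), 'world_from_camera': array([[ 1.88695756e-01, -9.33565708e-01,  3.04711307e-01,
         2.79816413e+02],
       [-9.82032384e-01, -1.80175331e-01,  5.61181443e-02,
        -9.13000240e+01],
       [ 2.51148538e-03, -3.09825627e-01, -9.50790078e-01,
         9.41999085e+02],
       [ 0.00000000e+00,  0.00000000e+00,  0.00000000e+00,
         1.00000000e+00]])}
{'mtx': array([[538.9084762 ,   0.        , 316.13147457],
       [  0.        , 538.9084762 , 246.1083431 ],
       [  0.        ,   0.        ,   1.        ]]), 'world_from_camera': array([[-1.26825342e-02, -9.98487555e-01,  5.34953843e-02,
         4.93252758e+02],
       [-9.99871410e-01,  1.31888529e-02,  9.12232119e-03,
        -3.82433822e+01],
       [-9.81406693e-03, -5.33728112e-02, -9.98526428e-01,
         1.19990713e+03],
       [ 0.00000000e+00,  0.00000000e+00,  0.00000000e+00,
         1.00000000e+00]])}
{'clock': 0.1, 'qpos': array([ 1.31362842e+00,  3.53531916e-01,  1.63403211e+00, -2.52671118e-05,
        1.15521944e+00, -2.40235095e-03]), 'qvel': array([-0.00088099, -0.00140729, -0.00118736, -0.00038555,  0.00105275,
       -0.00050284]), 'joint_efforts': array([-1.12299353e-03, -6.06354690e+01, -3.42823291e+01, -6.08987762e-05,
        3.87198786e-03, -2.16551896e-06]), 'eef_pos': array([157.42221635, 604.45204753, 255.67791548]), 'tcp_rot': array([3.14157241e+00, 1.19087026e-03, 1.31604098e+00]), 'contact_force': array([ 0.42899303, -0.35931316, -0.70762477]), 'wrist_torque': array([ 0.03437275, -0.01599507,  0.07197434]), 'opening': 0.9996557579927637}
```

View pics/top0.png

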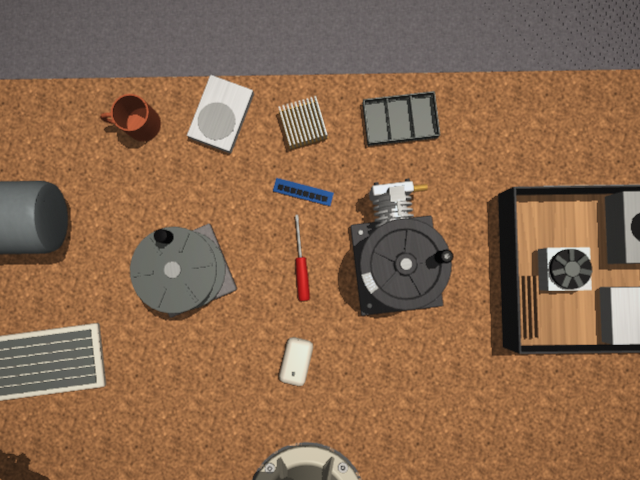

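View pics/scene0.png

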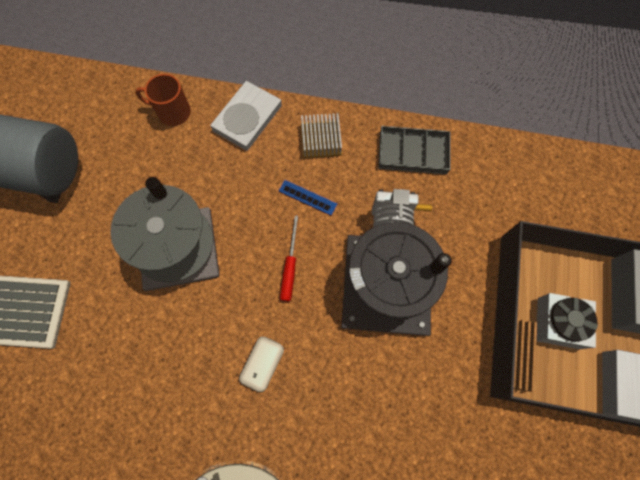

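The pump is on the right, with its hub at about (405,264) in the top view, its knob at (445,257) and the cylinder pointing up (world +x). The reel is on the left. Next I'll measure these points.

```bash
cat > h.py <<'E'
from rig import r
import cv2, numpy as np
def ray(n,uv,z):
    c=r.calibration(n); T=c["world_from_camera"]; d=T[:3,:3]@np.linalg.solve(c["mtx"],[*uv,1.]); o=T[:3,3]
    return o+d*(z-o[2])/d[2]
def proj(n,p):
    c=r.calibration(n); T=np.linalg.inv(c["world_from_camera"]); q=c["mtx"]@(T[:3,:3]@p+T[:3,3]); return q[:2]/q[2]
E
python3 - <<'E'
from h import *
for n,(x,y) in (("top",(340,165)),("scene",(330,180))):
    im=cv2.imread(f"pics/{n}0.png"); w=cv2.resize(im[y:y+160,x:x+130],None,fx=4,fy=4,interpolation=cv2.INTER_CUBIC)
    w=cv2.convertScaleAbs(w,alpha=1.6,beta=20); cv2.imwrite(f"pics/{n}c.png",w[:600])
a=cv2.imread("pics/topc.png")[:600];b=cv2.imread("pics/scenec.png")[:600]
cv2.imwrite("pics/both.png",cv2.resize(np.hstack([a,b]),(800,461)))
print(a.shape)
for n,box in(("top",(395,254,416,275)),("scene",(388,257,411,279))):
    im=cv2.imread(f"pics/{n}0.png");g=cv2.cvtColor(im,6);x0,y0,x1,y1=box
    m=(g[y0:y1,x0:x1]>95).astype(np.uint8);nn,l,s,c=cv2.connectedComponentsWithStats(m)
    i=1+s[1:,4].argmax();uv=c[i]+[x0,y0];print(n,"hub",uv,s[i],ray(n,uv,156))
    k=(g[240:280,430:460]<28).astype(np.uint8);nn,l,s,c=cv2.connectedComponentsWithStats(k)
    i=1+s[1:,4].argmax();print("knob",c[i]+[430,240],s[i])
E
```

```text
(600, 520, 3)
top hub [405.9047619 263.5      ] [  5   4  13  12 126] [ 513.21587888 -201.84342222  156.        ]
knob [439.05263158 257.15789474] [  3  10  17  15 114]
scene hub [398.95070423 266.52112676] [  5   3  13  14 142] [ 513.05535189 -201.87951836  156.        ]
knob [436.47239264 266.65644172] [  0  17  17  18 163]
```

View pics/both.png

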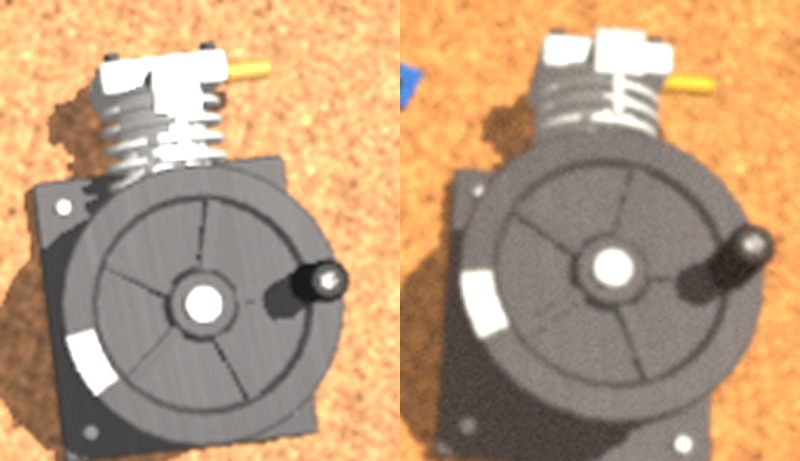

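Run:
```python
from h import *
H=np.array([513.1,-201.9])
P=lambda u,v:(340+u/3.077,165+v/3.077)
S=lambda u,v:(330+(u-400)/3.077,180+v/3.077)
an=lambda d:np.arctan2(d[1],d[0])
kt=ray("top",P(328,281),208)[:2];ks=ray("scene",S(755,244),208)[:2]
pad=ray("top",P(92,363),156)[:2];pads=ray("scene",S(485,303),156)[:2]
for k in(kt,ks,pad,pads):print(k,np.hypot(*(k-H)),an(k-H))
f=lambda a,b,z=20:an((ray("top",P(*a),z)-ray("top",P(*b),z))[:2])
print("yaw",f((64,207),(91,433)),f((38,185),(65,455)),f((65,455),(315,430))-np.pi/2,f((100,62),(228,50),110)-np.pi/2)
print("cyl head mid",an((ray("top",P(165,60),110))[:2]-H), an((ray("scene",S(608,50),110))[:2]-H))
for yaw in(.10,):
    for k in(kt,ks): print("q",(np.pi+1.5+yaw-an(k-H)+np.pi)%(2*np.pi)-np.pi)
    for k in(pad,pads): print("qpad",1.77+yaw-an(k-H))
```

```text
[ 524.4380281  -268.60871346] 67.66537764921824 -1.4024419115945186
[ 524.92864905 -269.75594955] 68.87921912482332 -1.39821053138598
[ 476.52901125 -131.62290826] 79.2231458724704 2.0506168824998112
[ 477.31397029 -132.53965169] 78.04804827494101 2.0471173309810835
yaw 0.10143132806751291 0.08301840501333661 0.08718601624710409 0.07990461949213223
cyl head mid 0.08824186121700596 0.09764071827527733
q -0.13915074199527488
q -0.14338212220381408
qpad -0.18061688249981112
qpad -0.1771173309810834
```

jog_arm(
  deltas=[
    {"gripper": -1,"translation": [0.1,-0.25,0.22],"dr": [0,0,0]},
    {"gripper": -1,"translation": [0.15,-0.36,0.22],"dr": [0,0,0]},
    {"gripper": -1,"translation": [0.15,-0.36,0],"dr": [0,0,0]},
    {"gripper": -1,"translation": [0.15,-0.36,0],"dr": [0,0,0]},
    {"gripper": -1,"translation": [0.15,-0.36,0],"dr": [0,0,0]},
    {"gripper": -1,"translation": [0.15,-0.36,0],"dr": [0,0,0]},
    {"gripper": -1,"translation": [0.15,-0.36,0],"dr": [0,0,0]},
    {"gripper": -1,"translation": [0.15,-0.36,0],"dr": [0,0,0]},
    {"gripper": -1,"translation": [0.15,-0.36,0],"dr": [0,0,0]},
    {"gripper": -1,"translation": [0.15,-0.36,0],"dr": [0,0,0]},
    {"gripper": -1,"translation": [0.15,-0.36,0],"dr": [0,0,0]},
    {"gripper": -1,"translation": [0.15,-0.36,0],"dr": [0,0,0]},
  ],
  squeeze=80,
)

```text
clock: 1.1
eef_pos: [331.5, 184.5, 298.8]
tcp_rot: [3.141, -0.0, 1.317]
contact_force: [1.1, 0.3, -0.3]
opening: 0.999
```

jog_arm(
  deltas=[
    {"gripper": -1,"translation": [0.16,-0.36,0],"dr": [0,0,0]},
    {"gripper": -1,"translation": [0.16,-0.36,0],"dr": [0,0,0]},
    {"gripper": -1,"translation": [0.16,-0.36,0],"dr": [0,0,0]},
    {"gripper": -1,"translation": [0.16,-0.36,0],"dr": [0,0,0]},
    {"gripper": -1,"translation": [0.16,-0.36,0],"dr": [0,0,0]},
    {"gripper": -1,"translation": [0.16,-0.36,0],"dr": [0,0,0]},
    {"gripper": -1,"translation": [0.16,-0.36,0],"dr": [0,0,0]},
    {"gripper": -1,"translation": [0.16,-0.36,0],"dr": [0,0,0]},
    {"gripper": -1,"translation": [0.16,-0.36,0],"dr": [0,0,0]},
    {"gripper": -1,"translation": [0.16,-0.36,0],"dr": [0,0,0]},
    {"gripper": -1,"translation": [0.16,-0.36,0],"dr": [0,0,0]},
    {"gripper": -1,"translation": [0.0,-0.2,0],"dr": [0,0,0]},
  ],
)

```text
clock: 2.1
eef_pos: [509.4, -233.4, 298.3]
tcp_rot: [3.14, 0.001, 1.315]
contact_force: [-0.8, 0.4, 0.1]
opening: 1.003
```

jog_arm(
  deltas=[
    {"gripper": -1,"translation": [0.15,-0.35,0],"dr": [0,0,0]},
    {"gripper": -1,"translation": [0,0,0],"dr": [0,0,0]},
    {"gripper": -1,"translation": [0,0,0],"dr": [0,0,0]},
    {"gripper": -1,"translation": [0,0,0],"dr": [0,0,0]},
  ],
)

```text
clock: 2.43
eef_pos: [522.0, -264.3, 298.1]
tcp_rot: [-3.14, -0.001, 1.315]
contact_force: [-0.1, -0.8, -0.4]
opening: 1.002
```

jog_arm(
  deltas=[
    {"gripper": -1,"translation": [0.03,-0.05,-0.05],"dr": [0,0,0]},
    {"gripper": -1,"translation": [0,0,-0.2],"dr": [0,0,0]},
    {"gripper": -1,"translation": [0,0,-0.2],"dr": [0,0,0]},
    {"gripper": -1,"translation": [0,0,-0.1],"dr": [0,0,0]},
    {"gripper": -1,"translation": [0,0,0],"dr": [0,0,0]},
    {"gripper": -1,"translation": [0,0,0],"dr": [0,0,0]},
  ],
)

```text
clock: 2.93
eef_pos: [525.4, -269.1, 243.7]
tcp_rot: [-3.141, -0.0, 1.317]
contact_force: [0.6, 0.1, 1.2]
opening: 1.0
```

Run:
```python
from h import *
a=[]
for n,(x,y) in (("top",(340,165)),("scene",(330,180))):
    im=r.grab_frame(n); cv2.imwrite(f"pics/{n}1.png",im); w=cv2.resize(im[y:y+150,x:x+130],(400,461),interpolation=2); a.append(cv2.convertScaleAbs(w,alpha=1.6,beta=20))
cv2.imwrite("pics/both1.png",np.hstack(a));print(r.sense()["eef_pos"])
```

```text
[ 526.05304476 -269.65764689  244.82688102]
```

View pics/both1.png

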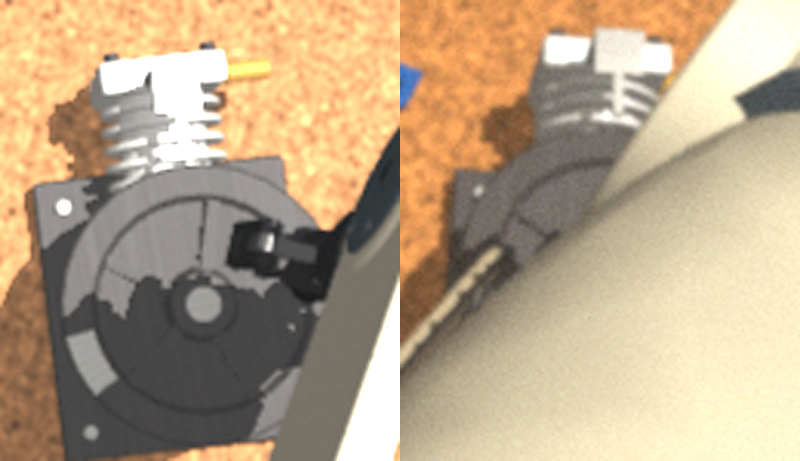

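The arm hides the knob. The wheel and pad, at (92,363), haven't moved, so I'll trust the two-view fix, go down and grip.

jog_arm(
  deltas=[
    {"gripper": -1,"translation": [0,0,-0.15],"dr": [0,0,0]},
    {"gripper": -1,"translation": [0,0,-0.15],"dr": [0,0,0]},
    {"gripper": -1,"translation": [0,0,-0.15],"dr": [0,0,0]},
    {"gripper": -1,"translation": [0,0,-0.06],"dr": [0,0,0]},
    {"gripper": -1,"translation": [0,0,0],"dr": [0,0,0]},
    {"gripper": -1,"translation": [0,0,0],"dr": [0,0,0]},
  ],
)

```text
clock: 3.53
eef_pos: [525.9, -269.9, 193.6]
tcp_rot: [3.141, 0.0, 1.316]
contact_force: [0.3, 0.8, 0.9]
opening: 0.999
```

jog_arm(
  deltas=[
    {"gripper": 1,"translation": [0,0,0],"dr": [0,0,0]},
    {"gripper": 1,"translation": [0,0,0],"dr": [0,0,0]},
    {"gripper": 1,"translation": [0,0,0],"dr": [0,0,0]},
    {"gripper": 1,"translation": [0,0,0],"dr": [0,0,0]},
    {"gripper": 1,"translation": [0,0,0],"dr": [0,0,0]},
    {"gripper": 1,"translation": [0,0,0],"dr": [0,0,0]},
    {"gripper": 1,"translation": [0,0,0],"dr": [0,0,0]},
    {"gripper": 1,"translation": [0,0,0],"dr": [0,0,0]},
  ],
  squeeze=80,
)

```text
clock: 4.2
eef_pos: [525.7, -269.5, 193.4]
tcp_rot: [3.141, -0.0, 1.316]
contact_force: [-1.3, 2.1, 6.1]
opening: 0.285
```

Run:
```python
import numpy as np
a=-1.386-0.08*np.arange(25);p=np.c_[513.1+68.2*np.cos(a),-201.9+68.2*np.sin(a)]
for i in range(24): print(i+1,np.round((p[i+1]-p[i])/100,3),p[i+1].round(1),round(np.pi*0+1.5-.0+.09-np.pi-a[i+1],2))
```

```text
1 [-0.054 -0.008] [ 520.2 -269.7] -0.09
2 [-0.054 -0.004] [ 514.8 -270.1] -0.01
3 [-0.055  0.001] [ 509.3 -270. ] 0.07
4 [-0.054  0.005] [ 503.9 -269.5] 0.15
5 [-0.054  0.01 ] [ 498.5 -268.5] 0.23
6 [-0.053  0.014] [ 493.3 -267.1] 0.31
7 [-0.052  0.018] [ 488.1 -265.4] 0.39
8 [-0.05   0.022] [ 483.1 -263.2] 0.47
9 [-0.048  0.026] [ 478.3 -260.6] 0.55
10 [-0.046  0.03 ] [ 473.7 -257.6] 0.63
11 [-0.043  0.033] [ 469.4 -254.3] 0.71
12 [-0.04   0.037] [ 465.4 -250.6] 0.79
13 [-0.037  0.04 ] [ 461.6 -246.6] 0.87
14 [-0.034  0.043] [ 458.2 -242.4] 0.95
15 [-0.031  0.045] [ 455.2 -237.9] 1.03
16 [-0.027  0.047] [ 452.5 -233.1] 1.11
17 [-0.023  0.049] [ 450.2 -228.2] 1.19
18 [-0.019  0.051] [ 448.3 -223.1] 1.27
19 [-0.015  0.052] [ 446.8 -217.8] 1.35
20 [-0.011  0.054] [ 445.7 -212.5] 1.43
21 [-0.006  0.054] [ 445.1 -207.1] 1.51
22 [-0.002  0.055] [ 444.9 -201.6] 1.59
23 [0.002 0.054] [ 445.1 -196.2] 1.67
24 [0.007 0.054] [ 445.8 -190.7] 1.75
```

jog_arm(
  deltas=[
    {"gripper": 1,"translation": [-0.054,-0.008,0],"dr": [0,0,0]},
    {"gripper": 1,"translation": [-0.054,-0.004,0],"dr": [0,0,0]},
    {"gripper": 1,"translation": [-0.055,0.001,0],"dr": [0,0,0]},
    {"gripper": 1,"translation": [-0.054,0.005,0],"dr": [0,0,0]},
    {"gripper": 1,"translation": [-0.054,0.01,0],"dr": [0,0,0]},
    {"gripper": 1,"translation": [-0.053,0.014,0],"dr": [0,0,0]},
  ],
)

```text
clock: 4.7
eef_pos: [495.3, -268.3, 193.4]
tcp_rot: [3.136, -0.0, 1.316]
contact_force: [9.7, 1.2, -2.9]
opening: 0.285
```

Going well: about 10 N, on the circle, grip holding. I'll carry on.

jog_arm(
  deltas=[
    {"gripper": 1,"translation": [-0.052,0.018,0],"dr": [0,0,0]},
    {"gripper": 1,"translation": [-0.05,0.022,0],"dr": [0,0,0]},
    {"gripper": 1,"translation": [-0.048,0.026,0],"dr": [0,0,0]},
    {"gripper": 1,"translation": [-0.046,0.03,0],"dr": [0,0,0]},
    {"gripper": 1,"translation": [-0.043,0.033,0],"dr": [0,0,0]},
    {"gripper": 1,"translation": [-0.04,0.037,0],"dr": [0,0,0]},
    {"gripper": 1,"translation": [0,0,0],"dr": [0,0,0]},
  ],
)

```text
clock: 5.28
eef_pos: [466.8, -252.2, 193.4]
tcp_rot: [3.137, 0.002, 1.316]
contact_force: [5.5, -4.5, -3.2]
opening: 0.285
```

jog_arm(
  deltas=[
    {"gripper": 1,"translation": [-0.037,0.04,0],"dr": [0,0,0]},
    {"gripper": 1,"translation": [-0.034,0.043,0],"dr": [0,0,0]},
    {"gripper": 1,"translation": [-0.031,0.045,0],"dr": [0,0,0]},
    {"gripper": 1,"translation": [-0.027,0.047,0],"dr": [0,0,0]},
    {"gripper": 1,"translation": [-0.023,0.049,0],"dr": [0,0,0]},
    {"gripper": 1,"translation": [-0.019,0.051,0],"dr": [0,0,0]},
    {"gripper": 1,"translation": [0,0,0],"dr": [0,0,0]},
  ],
)

```text
clock: 5.87
eef_pos: [449.2, -225.2, 193.4]
tcp_rot: [3.138, 0.003, 1.317]
contact_force: [2.1, -7.1, -1.1]
opening: 0.285
```

jog_arm(
  deltas=[
    {"gripper": 1,"translation": [-0.015,0.052,0],"dr": [0,0,0]},
    {"gripper": 1,"translation": [-0.011,0.054,0],"dr": [0,0,0]},
    {"gripper": 1,"translation": [-0.006,0.054,0],"dr": [0,0,0]},
    {"gripper": 1,"translation": [-0.002,0.055,0],"dr": [0,0,0]},
    {"gripper": 1,"translation": [0.002,0.045,0],"dr": [0,0,0]},
    {"gripper": 1,"translation": [0.006,0.045,0],"dr": [0,0,0]},
    {"gripper": 1,"translation": [0,0,0],"dr": [0,0,0]},
    {"gripper": 1,"translation": [0,0,0],"dr": [0,0,0]},
    {"gripper": 1,"translation": [0,0,0],"dr": [0,0,0]},
  ],
)

```text
clock: 6.62
eef_pos: [445.9, -193.4, 193.4]
tcp_rot: [3.141, 0.0, 1.316]
contact_force: [-0.7, -0.2, 6.8]
opening: 0.285
```

Run:
```python
from h import *
a=[]
for n,(x,y) in (("top",(340,165)),("scene",(330,180))):
    im=r.grab_frame(n); cv2.imwrite(f"pics/{n}2.png",im); w=cv2.resize(im[y:y+150,x:x+130],(400,461),interpolation=2); a.append(cv2.convertScaleAbs(w,alpha=1.6,beta=20))
cv2.imwrite("pics/both2.png",np.hstack(a))
d=r.sense()["eef_pos"][:2]-[513.1,-201.9];print(d,np.hypot(*d),"q",np.pi+1.59-np.arctan2(d[1],d[0])%(2*np.pi))
```

```text
[-67.19207974   8.49094013] 67.72644715732186 q 1.715701887819327
```

View pics/both2.png

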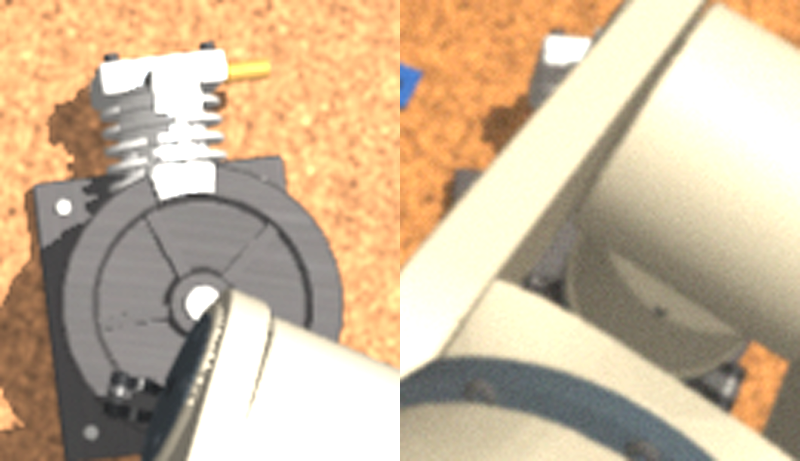

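The white pad spans x 153–217 at the cylinder side, centred on the pointer line. That gives q ≈ 1.72 by both the hand position and the pad. Now release and lift.

jog_arm(
  deltas=[
    {"gripper": 0.0,"translation": [0,0,0],"dr": [0,0,0]},
    {"gripper": -0.5,"translation": [0,0,0],"dr": [0,0,0]},
    {"gripper": -1,"translation": [0,0,0],"dr": [0,0,0]},
    {"gripper": -1,"translation": [0,0,0],"dr": [0,0,0]},
    {"gripper": -1,"translation": [0,0,0],"dr": [0,0,0]},
    {"gripper": -1,"translation": [0,0,0],"dr": [0,0,0]},
    {"gripper": -1,"translation": [0,0,0],"dr": [0,0,0]},
    {"gripper": -1,"translation": [0,0,0],"dr": [0,0,0]},
  ],
)

```text
clock: 7.38
eef_pos: [445.5, -193.3, 192.7]
tcp_rot: [-3.142, 0.0, 1.316]
contact_force: [-0.4, 0.1, -0.1]
opening: 1.003
```

jog_arm(
  deltas=[
    {"gripper": -1,"translation": [0,0,0.1],"dr": [0,0,0]},
    {"gripper": -1,"translation": [0,0,0.25],"dr": [0,0,0]},
    {"gripper": -1,"translation": [0,0,0.25],"dr": [0,0,0]},
    {"gripper": -1,"translation": [0,0,0.25],"dr": [0,0,0]},
    {"gripper": -1,"translation": [0,0,0.25],"dr": [0,0,0]},
    {"gripper": -1,"translation": [0,0.2,0],"dr": [0,0,0]},
    {"gripper": -1,"translation": [-0.1,0.35,0],"dr": [0,0,0]},
    {"gripper": -1,"translation": [-0.1,0.35,0],"dr": [0,0,0]},
    {"gripper": -1,"translation": [-0.1,0.35,0],"dr": [0,0,0]},
    {"gripper": -1,"translation": [-0.1,0.35,0],"dr": [0,0,0]},
    {"gripper": -1,"translation": [0,0.2,0],"dr": [0,0,0]},
    {"gripper": -1,"translation": [0,0,0],"dr": [0,0,0]},
  ],
)

```text
clock: 8.38
eef_pos: [404.9, -10.4, 303.7]
tcp_rot: [3.141, -0.001, 1.319]
contact_force: [0.9, -0.6, -0.1]
opening: 0.999
```

Run:
```python
from h import *
im=r.grab_frame("top"); cv2.imwrite("pics/top3.png",im); w=cv2.resize(im[165:315,340:470],(400,461),interpolation=2)
w=cv2.convertScaleAbs(w,alpha=1.4,beta=10); l=cv2.resize(im[200:350,110:240],(400,461))
cv2.imwrite("pics/both3.png",np.hstack([w,l])); s=r.sense();print(s["eef_pos"],s["contact_force"],s["qvel"].round(3))
```

```text
[405.31967625 -11.85149905 303.63626806] [ 0.10944955  0.06112584 -0.01010992] [-0.047  0.015 -0.011 -0.016 -0.005 -0.036]
```

View pics/both3.png

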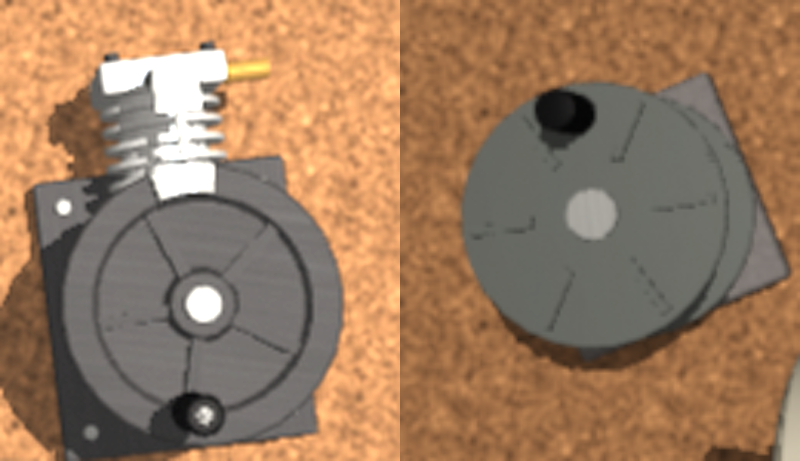

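The pad is still under the pointer at (185,180), the crank knob at (203,414) stands opposite, and the reel knob hasn't moved from (162,236) in the full frame. The arm is clear.

```bash
python3 -c "
from rig import r
print(r.sign_off())"
```

```text
the job is handed in; nothing more can be done
None
```

The flywheel is just past its compression peak, with the raised pad under the pointer, and the job is handed in. I gripped the crank knob, led the wheel clockwise through compression, let go and moved the arm clear.

- **Wheel angle:** about 1.72 rad by my measurements, inside the 1.50–2.04 limits. The hand position and the pad's place in the picture agreed to about 0.02 rad. The view after release showed the pad still in place.
- **Reel:** its knob is where it was at the start, to within about a pixel in the top view.
- **Forces and time:** the force readings between moves stayed at about 10 N or less, and the force was near zero once the hand was clear. The clock was at about 8.4 s when I handed in.
- **Limits of the checks:** the arm hid the knob in both views before the grip, so I relied on the first two-view position, and the gripper stopped at about the knob's width. I judged the wheel to be at rest from the pictures; its speed was not measured directly.

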